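Draw out the fan tray of a drive on the test bench

ROBOT

A 7-joint arm with a two-finger parallel gripper is mounted at the origin on the work surface. World frame = base frame: x ahead of the robot, y to its left, z up, the work surface at z = 0. Lengths are in m, angles in rad, forces in N, time in s.
With the tool pointing down it reaches from about 0.35 to 0.9 m from the base axis. Payload 8.1 kg.
Tool frame: the origin (TCP) lies where the fingers leave the gripper's body, on its centre line; the fingertips stand 66 mm ahead of it and the grasp point (between the pads) lies 47 mm ahead of it (arm.tip_reach is the distance from the TCP to the fingertips, in m); z points along the fingers, y is the direction in which the jaws open and shut (so a half turn about z gives the same grasp; the last joint's range is limited). The gripper opens to 92 mm and grips with 3 to 60 N. Pads are 19 mm wide; open, the fingers measure 130 mm over their backs; the gripper's body (75 mm by 190 mm) begins 47 mm behind the grasp point.
Start: joints at [-1.234, 0.434, 0.025, 1.573, -0.012, 1.134, -0.075], TCP at [0.266, 0.566, 0.292] pointing down, gripper open.
Joint ranges: [-2.62, 2.62], [-0.44, 2.09], [-1.27, 1.32], [0.08, 2.57], [-1.32, 4.46], [0.12, 2], [-2.74, 2.74]. Speed limits (rad/s): [2.22, 2.22, 3.01, 3.01, 3.14, 3.14, 3.14].

INTERFACE

Orientations are given as a rotation vector (axis times angle).
In Python, from cell import arm gives the robot as it stands.
- The arm moves only by the tool carry_out, never from a script. Its argument "plan" is a list of rows, each a list of 5 numbers: the shift along the world's x, y, z in cm, then the turn about the world's z in rad, then the finger opening in cm, from 0 to 9.18. In form: [[tx, ty, tz, spin, fingers], ...]. A call has 1 to 20 rows; each row is the pose to reach, as a shift and turn from the pose measured when the call began; what a row does not reach only later rows make up. A row lasts 1/10 s, in which the tool goes at most 50 mm and 8.59 degrees, less where a joint would pass 70% of its speed; a pose out of reach is approached as far as the arm can. A call with a gripper value outside its range is refused whole. The fingers move at their own pace and stop on an object; "squeeze" is the grip in N (left out, the last holds). Time passes only in rows, so rows that repeat a pose let the fingers close. It gives the time, the measured TCP pose, the force and the opening at its end, in the units of the state.
- arm.observe(): the state, without advancing time (a new reading comes with each control period).
- arm.get_image(name): name is "scene" or "top" or "wrist"; returns (picture, depth): 384x512x3 uint8, red, green, blue; 384x512 float32, m along the optical axis (not along the pixel's ray), 0 where there is no reading.
- arm.get_calibration(name): a dict with "intrinsics" (3x3 intrinsics, pixels), "D" ([k1, k2, p1, p2, k3] as OpenCV has them; the pictures are not rectified), "rvec" (rotation vector, rad) and "tvec" (3), from world to camera coordinates, as OpenCV has them; the wrist camera has in their place "tool_from_camera" (4x4, takes a point from camera to tool coordinates, whose origin is the TCP and whose axes are the flange's). Camera axes: x right, y down, z forward; pixel columns grow to the right and rows downward; lengths in m; the calibration is good to about 2 mm. A picture is of the moment at which its call begins: read the wrist's pose just before it. get_calibration takes no time and is no camera call.
- arm.sign_off(): hands the job in, once; it reports no verdict.
The state is a dict: "clock": time; "joints": joint angles; "dq": joint speeds; "joint_efforts": joint torques, N m; "position": TCP position; "ee_rot": TCP orientation; "force": force on the tool from outside, world axes, zero at the start; "ft_torque": the same for the moment, N m; "width": opening from 0.0 (shut) to 1.0 (fully open).
Only numpy, scipy, OpenCV 4.12 (cv2) and the standard library are available. Lean on these libraries where they do the work, as an engineer would, in place of code of your own. Each camera call takes 0.05 s, during which the arm holds its last target. There are 200 camera calls.

TASK

Make the drive safe to service: first press the mushroom stop button on its box all the way down, then hook a fingertip behind the upturned lip of the tray that carries the square fan and draw that tray all the way out to its stop. Do not touch or lift the fan riding on it, leave the other two trays where they are, and do not disturb the other things on the bench.

Things in the scene. Friction and masses are not known exactly. Their poses are not given: they have to be found in the camera images.
- stop_button (a joint): travel of the stop button, a 40 mm wide mushroom head on a 72 x 72 x 60 mm box fixed to the bench: 0 = up, 0.008 m = fully down; a spring pushes it back up (about 1.5 N to start, 5.5 N fully down)
- button_top (a point): centre of the top of the mushroom head, 89 mm above the bench when up; the press is straight down
- chassis: low open-topped sheet-metal drive chassis fixed to the bench, 250 deep x 344 wide x 90 mm high; origin: middle of its front bottom edge; x axis points into it from the front, y along the front, z up. Three like trays, 92 mm wide and 109 mm apart, slide out of its front, in any order
- fan_tray (a joint): how far the tray carrying the square fan is drawn out: 0 = home, 0.12 m = hard stop; slides stiffly (some 2 to 4 N) and stays where it is left. In front of the tray's front plate (68 mm high) its floor (top at 18 mm above the bench) runs on as an apron to an upturned lip: lip 4 mm thick, 92 mm long, top 56 mm above the bench. The clear gap between lip and front plate is 52 mm, open at the top and both ends
- fan_lip (a point): of the fan tray: middle of the top edge of the lip, 56 mm above the bench; its x axis points from the lip into the chassis (the tray is drawn the opposite way), y along the lip, z up
- fan: square black cooling fan 80 x 80 x 38 mm, open frame with a round hub, lying loose on the fan tray some 95 mm behind the front of the chassis (less what the tray is out); origin: centre of its underside, 18 mm above the bench
- capacitor_lip (a point): the like lip of the capacitor (loaded with cylindrical cans) tray: middle of the top edge of the lip, 56 mm above the bench; its x axis points from the lip into the chassis (the tray is drawn the opposite way), y along the lip, z up
- fuse_lip (a point): the like lip of the fuse (loaded with rectangular blocks) tray: middle of the top edge of the lip, 56 mm above the bench; its x axis points from the lip into the chassis (the tray is drawn the opposite way), y along the lip, z up
- capacitor: aluminium can 50 mm in diameter, 53 mm high, standing loose on the capacitor tray; origin: centre of its underside
- fuse: white ceramic block 50 x 30 x 30 mm with copper tabs, lying loose on the fuse tray; origin: centre of its underside
- brick: loose black power adapter 110 x 50 x 32 mm on the bench, on the opposite side from the stop box; origin: centre of its underside
- meter: loose orange multimeter 170 x 80 x 36 mm on the bench; origin: centre of its underside
- spray: loose spray can 54 mm in diameter, 170 mm high, on the bench; origin: centre of its underside
- screwdriver: loose screwdriver lying on the bench beside the chassis; origin near its middle
- spanner: loose spanner lying beside the chassis; origin near its middle
Mind the look-alikes: they are no part of the job. Several things look just like the part that bears stop_button: the one meant starts nearest to the robot's base. What is shaped like the fan but blue is not meant.

How it is judged:
On the way, in this order (a step that is already met when the one before it is completed fails the run):
1. the stop button is pressed down (value of joint stop_button above 0.0065 m), for 0.1 s.
2. the fan tray is drawn out to its stop (value of joint fan_tray above 0.112 m), for 0.2 s.
At the end, for the whole second after the job is handed in: The fan tray rests within 8 mm of its outer stop with the fan still lying flat in it, the other two trays are within 10 mm of where they were, and the stop button has been let up again (value of joint fan_tray above 0.112 m and velocity of joint fan_tray between -0.01 and 0.01 m/s and x of fan in the frame of fan_lip between 0.09 and 0.19 m and y of fan in the frame of fan_lip between -0.02 and 0.02 m and height (world z) of fan below 0.024 m and angle between fan's own z axis and vertical below 0.1 rad and linear speed of fan below 0.02 m/s and distance of each of capacitor_lip, fuse_lip from where it was at the start of the episode below 0.01 m and value of joint stop_button below 0.003 m); the robot touches nothing.
It fails at once if the fan is touched by the robot (contact force between any of the fingers, the arm and fan above 1 N).
It fails at once if the fan is lifted or tipped (height (world z) of fan above 0.03 m or angle between fan's own z axis and vertical above 0.2 rad).
It fails at once if another tray is moved by more than 10 mm (distance of any of capacitor_lip, fuse_lip from where it was at the start of the episode above 0.01 m).
It fails at once if another thing is moved by more than 20 mm (distance of any of capacitor, fuse, brick, meter, spray, screwdriver, spanner from where it was at the start of the episode above 0.02 m).
It also fails if it takes over 45 s, if anything falls off the work surface, if the arm or the gripper's body presses on something with over 40 N, if the wrist force passes 120 N, or if a joint passes its speed limit or range.

## Working session

There is one attempt and no reset: what is moved stays moved. The work goes in short steps, Python scripts to look and compute and a tool call to move; the robot and the scene stay as the last step left them, time stands still between calls to the robot, and variables do not carry over. Pictures are saved under pics/ and viewed, about 8 in all and at most 12, crops included, and the job is handed in when it is done.

Besides the shell and the picture viewer there is one more tool, called by a JSON object that holds its "op" and its "data", one argument or row to a line. carry_out: Moves the arm, as the interface text tells. Its arguments: {"type":"object","properties":{"plan":{"type":"array"},"squeeze":{"type":"number"}},"required":["plan"]}

```bash
mkdir -p pics; cat > h.py <<'E'
import numpy as np, cv2
from cell import arm
def snap(n,f):
    im,d=arm.get_image(n); cv2.imwrite('pics/'+f+'.png',im[:,:,::-1]); np.savez('pics/'+f+'.npz',im=im,d=d); return im,d
def pts(n,uv,d=None,z=None,pose=None):
    c=arm.get_calibration(n); K=np.array(c['intrinsics']);D=np.array(c['D'])
    uv=np.array(uv,float).reshape(-1,1,2)
    r=cv2.undistortPoints(uv,K,D).reshape(-1,2); r=np.c_[r,np.ones(len(r))]
    if n=='wrist':
        T=np.array(c['tool_from_camera']); P,rv=pose; R0=cv2.Rodrigues(np.array(rv,float))[0]
        R=R0@T[:3,:3]; o=R0@T[:3,3]+np.array(P)
    else:
        Rc=cv2.Rodrigues(np.array(c['rvec'],float))[0]; R=Rc.T; o=-R@np.array(c['tvec'],float).ravel()
    w=r@R.T
    if z is not None: s=(z-o[2])/w[:,2]
    else: s=np.array([d[int(round(v)),int(round(u))] for u,v in uv.reshape(-1,2)])
    return o+w*s[:,None]
E
python3 - <<'E'
from h import *
snap('top','top1');snap('scene','sc1');o=arm.observe();print(o['clock'],o['position'],o['ee_rot'],o['force'],arm.tip_reach)
E
```

```text
0.1 [0.26598402 0.56518828 0.29150608] [-6.85340811e-01 -3.06573667e+00  2.22466699e-03] [-0.44927697 -0.53697219  0.33423018] 0.0655
```

View pics/top1.png

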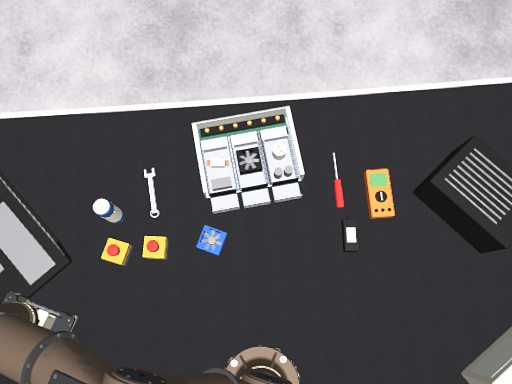

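View pics/sc1.png

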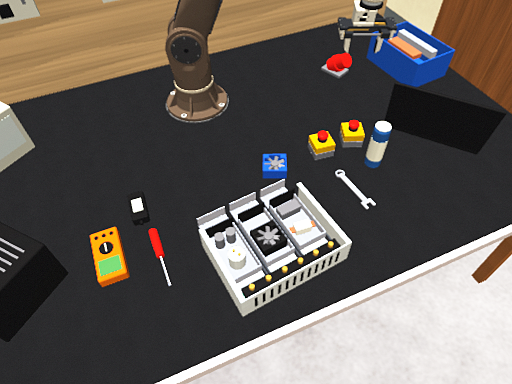

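The top view shows stop boxes at (115,250) and (154,247), a blue fan decoy at (211,240), and the black fan in the middle tray at (249,160) with its lip near (257,203). The scene view also has a red object at (338,65). Next I measure these.

```bash
python3 - <<'E'
from h import *
np.set_printoptions(precision=4,suppress=True)
z=np.load('pics/top1.npz');im,d=z['im'],z['d']
hsv=cv2.cvtColor(im,cv2.COLOR_RGB2HSV)
def blobs(m,mn=20):
    n,l,s,c=cv2.connectedComponentsWithStats(m.astype(np.uint8)); return [(c[i],s[i][4]) for i in range(1,n) if s[i][4]>=mn]
red=((hsv[...,0]<8)|(hsv[...,0]>172))&(hsv[...,1]>150)&(hsv[...,2]>80)
for c,a in blobs(red): 
    p=pts('top',[c],d)[0]; print('red',c,a,p,pts('top',[c],z=.089)[0],np.hypot(*p[:2]))
print('fan',pts('top',[[249,160]],d), pts('top',[[211,240]],d))
for q in [[225,203],[257,198],[287,192]]: print(q,pts('top',[q],d))
zs=np.load('pics/sc1.npz');hs=cv2.cvtColor(zs['im'],cv2.COLOR_RGB2HSV)
red=((hs[...,0]<8)|(hs[...,0]>172))&(hs[...,1]>150)&(hs[...,2]>80)
for c,a in blobs(red): p=pts('scene',[c],zs['d'])[0]; print('sc red',c,a,p,np.hypot(*p[:2]))
a=cv2.resize(im[95:275,85:315][:,:,::-1],None,fx=3.4,fy=3.3,interpolation=cv2.INTER_CUBIC);cv2.imwrite('pics/crop1.png',a)
# height map of the lips
v,u=np.mgrid[175:222,195:310];P=pts('top',np.c_[u.ravel(),v.ravel()],d)
m=(P[:,2]>.048)&(P[:,2]<.064)
print(len(P[m]),P[m].min(0),P[m].max(0))
np.save('lip.npy',P)
E
```

```text
red [338.4885 193.3088] 217 [ 0.6036 -0.322   0.0217] [ 0.5886 -0.3073  0.089 ] 0.6840816439826252
red [152.2804 245.729 ] 107 [0.4601 0.3136 0.0921] [0.4605 0.3142 0.089 ] 0.5567902636133365
red [112.7115 249.9904] 104 [0.4555 0.4378 0.0983] [0.4568 0.4406 0.089 ] 0.6318154574638655
fan [[ 0.7388 -0.0199  0.0511]] [[0.4714 0.1282 0.0387]]
[225, 203] [[0.6005 0.0745 0.0134]]
[257, 198] [[ 0.6081 -0.038   0.0216]]
[287, 192] [[ 0.6224 -0.1444  0.0183]]
sc red [339.0732  61.664 ] 369 [0.0951 0.6065 0.075 ] 0.6139314499671815
sc red [353.4286 124.0357] 84 [0.4653 0.4383 0.0873] 0.6392664037958454
sc red [322.1882 134.8471] 85 [0.4715 0.3091 0.0909] 0.5637544095133256
sc red [155.8541 242.452 ] 281 [ 0.6156 -0.3227  0.0285] 0.6950601399257571
326 [ 0.5668 -0.2009  0.048 ] [0.6869 0.1417 0.064 ]
```

View pics/crop1.png

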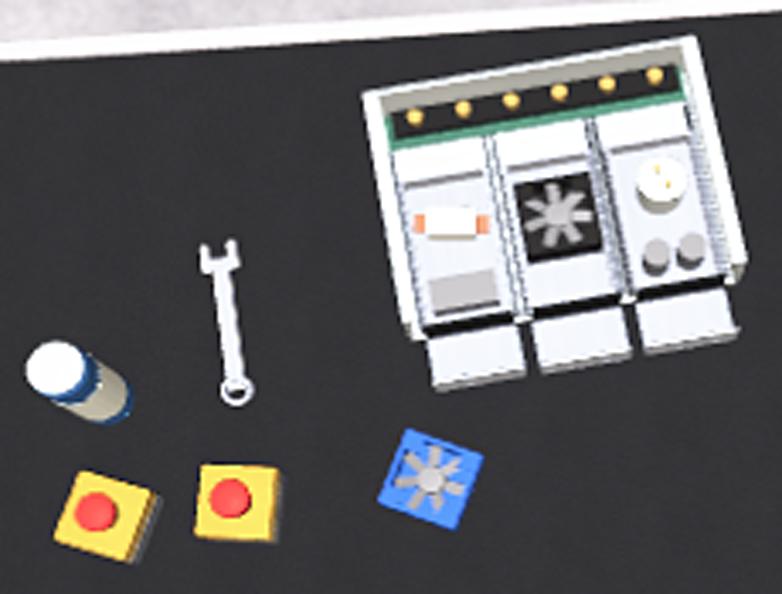

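Candidates for the stop box (top view) are (152,246) at 0.557 m from the base and (113,250) at 0.632 m. The red item at scene (339,62) is not on a yellow box. I choose the one at (152,246), about (0.461, 0.314). The black fan is in the middle tray, and the blue one at (211,240) is the decoy. Next I fit the chassis axis.

```bash
python3 - <<'E'
from h import *
np.set_printoptions(precision=4,suppress=True)
z=np.load('pics/top1.npz');d=z['d']
v,u=np.mgrid[95:222,180:315];P=pts('top',np.c_[u.ravel(),v.ravel()],d).reshape(v.shape+(3,))
m=((P[...,2]>.075)&(P[...,2]<.105)).astype(np.uint8)
n,l,s,c=cv2.connectedComponentsWithStats(m);i=1+np.argmax(s[1:,4])
Q=P[...,:2][l==i].astype(np.float32);print(len(Q),cv2.minAreaRect(Q),cv2.boxPoints(cv2.minAreaRect(Q)))
m=(P[...,2]>.04)&(P[...,2]<.062)&(P[...,0]<.64);L=P[m]
print(len(L))
r=cv2.minAreaRect(Q);box=cv2.boxPoints(r);box=box[np.argsort(box[:,0])]
F=box[:2];F=F[np.argsort(F[:,1])];t=(F[1]-F[0]);yaw=np.arctan2(-t[0],t[1]);ex=np.array([np.cos(yaw),np.sin(yaw)]);ey=np.array([-ex[1],ex[0]]);o=F.mean(0)
print('yaw',yaw,'origin',o,'ex',ex)
# bottom-front edge pixels of white lips: profile in chassis frame
W=P.reshape(-1,3);a=(W[:,:2]-o)@ex;b=(W[:,:2]-o)@ey
for lo,hi in((-.04,.04),):
    k=(b>lo)&(b<hi)&(a<.06)&(a>-.1)
    for x in np.arange(-.1,.06,.005):
        j=k&(a>=x)&(a<x+.005); 
        if j.any(): print(round(x,3),j.sum(),W[j,2].min(),np.median(W[j,2]),W[j,2].max())
fan=pts('top',[[249,160]],z=.056)[0];print('fan b',(fan[:2]-o)@ex,(fan[:2]-o)@ey)
E
```

```text
847 ((0.7701576352119446, -0.015050485730171204), (0.2531139850616455, 0.347365140914917), 6.5100226402282715) [[ 0.6247  0.1432]
 [ 0.6641 -0.202 ]
 [ 0.9156 -0.1733]
 [ 0.8762  0.1719]]
253
yaw 0.11362118 origin [ 0.6444 -0.0294] ex [0.9936 0.1134]
-0.1 30 -0.0033895422748271287 0.0020686625242442025 0.009439026617398705
-0.095 34 -0.007323568734670216 0.00016899807416659307 0.008151631330476139
-0.09 32 -0.006954190254910619 5.0357764324271415e-05 0.006813020969140382
-0.085 31 -0.004864712973536189 0.0011441082697063454 0.006507222339645624
-0.08 34 -0.0034145829637213243 0.0004996746545576913 0.006511881625793636
-0.075 31 -0.007490597246077035 0.0011652824362993197 0.009766397192765508
-0.07 32 -0.010091412350426987 -0.00018645166063846474 0.009223497299515104
-0.065 104 -0.008235166147105843 0.030849000592926834 0.060693977020556567
-0.06 11 -0.003704809382426788 0.05127263614033484 0.06031952085928549
-0.055 6 0.015636393362200796 0.02196286156840188 0.024535572025292662
-0.05 33 0.012646388172935064 0.01984597533760102 0.02446116685257893
-0.045 33 0.01219483676006261 0.0178
[... 724 characters left out ...]
.02521603132656436
0.015 33 0.012631837851174943 0.0196500352918223 0.025532610536634026
0.02 28 0.013368023919533956 0.019069474564757494 0.02414497792170711
0.025 28 0.013810538957372831 0.018797679902445186 0.023490649710052436
0.03 33 0.013223496972694981 0.018861234587089992 0.024898144459960747
0.035 30 0.013575861716093929 0.01818911809823065 0.02546244096103556
0.04 34 0.011583317191615539 0.018404104116030107 0.02639190715676687
0.045 30 0.013954572023833212 0.02051188659010894 0.028074379272205574
0.05 36 0.011423025638388262 0.018084628029363836 0.06123642500297222
0.055 95 0.01306228340065907 0.042011224927428925 0.06369344570479618
fan b 0.09331076527770664 -0.000947063912466229
```

{"op": "carry_out", "data": {
  "plan": [
    [5,-6,0,0,0],
    [10,-13,0,0,0],
    [15,-19,0,0,0],
    [19.5,-25,0,0,0],
    [19.5,-25,0,0,0],
    [19.5,-25,0,0,0]
  ]
}}

```text
clock: 0.7
position: [0.4512, 0.327, 0.2914]
ee_rot: [-0.685, -3.066, 0.003]
force: [1.0, 0.0, 0.3]
width: 0.53
```

{"op": "carry_out", "data": {
  "plan": [
    [1,-1.5,-4,0.15,0],
    [1,-1.5,-8,0.3,0],
    [1,-1.5,-10,0.45,0],
    [1,-1.5,-10,0.553,0],
    [1,-1.5,-10,0.553,0],
    [1,-1.5,-10,0.553,0]
  ]
}}

```text
clock: 1.3
position: [0.4614, 0.312, 0.1915]
ee_rot: [-0.172, 3.137, -0.002]
force: [-0.0, 0.5, 0.4]
width: 0.024
```

```bash
python3 - <<'E'
from h import *
np.set_printoptions(precision=4,suppress=True)
o=arm.observe();pose=(o['position'],o['ee_rot']);print(pose,o['width'],o['joints'])
im,d=snap('wrist','w1')
hs=cv2.cvtColor(im,cv2.COLOR_RGB2HSV)
red=((hs[...,0]<8)|(hs[...,0]>172))&(hs[...,1]>150)&(hs[...,2]>80)
n,l,s,c=cv2.connectedComponentsWithStats(red.astype(np.uint8))
for i in range(1,n):
  if s[i][4]>30:print(c[i],s[i],pts('wrist',[c[i]],z=.087,pose=pose),pts('wrist',[c[i]],d,pose=pose))
E
```

```text
(array([0.4614, 0.312 , 0.1915]), array([-0.1724,  3.1367, -0.0023])) 0.02369642753399411 [-0.6794  0.4319 -0.016   1.8588  0.0106  0.8517  0.9797]
[259.1406 205.2658] [ 234  184   51   51 1565] [[0.4552 0.3152 0.087 ]] [[0.4545 0.3151 0.0891]]
[425.5468 222.9094] [ 399  199   54   47 2008] [[0.4556 0.4395 0.087 ]] [[0.4551 0.4385 0.0885]]
```

View pics/w1.png

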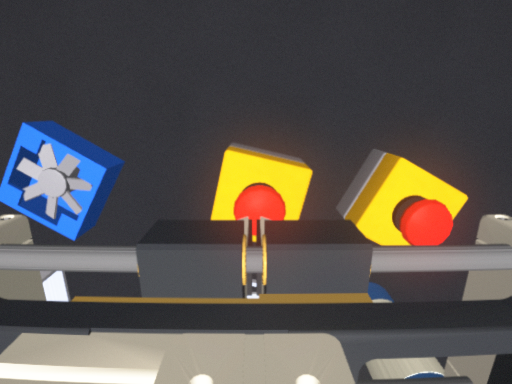

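The wrist view has the target button at (259,~209), half hidden by the gripper. Corrected, that is about (0.459, 0.3145), agreeing with the top view.

{"op": "carry_out", "data": {
  "plan": [
    [-0.2,0.2,-1,0,0],
    [-0.2,0.2,-2.5,0,0],
    [-0.2,0.2,-3.2,0,0],
    [-0.2,0.2,-3.6,0,0],
    [-0.2,0.2,-4.0,0,0],
    [-0.2,0.2,-4.3,0,0],
    [-0.2,0.2,-4.3,0,0]
  ]
}}

```text
clock: 2.05
position: [0.4593, 0.3142, 0.1488]
ee_rot: [-0.173, 3.137, -0.002]
force: [-2.8, -0.4, 4.1]
width: 0.007
```

{"op": "carry_out", "data": {
  "plan": [
    [0,0,-0.1,0,0],
    [0,0,-0.2,0,0],
    [0,0,-0.3,0,0],
    [0,0,-0.35,0,0],
    [0,0,-0.35,0,0],
    [0,0,-0.35,0,0]
  ]
}}

```text
clock: 2.65
position: [0.4593, 0.3142, 0.1466]
ee_rot: [-0.173, 3.136, -0.001]
force: [-5.9, -3.7, 18.0]
width: 0.006
```

The button bottomed out: 18 N, with the tip at 81 mm. Lifting and going above the tray gap.

{"op": "carry_out", "data": {
  "plan": [
    [0,0,3,0,0],
    [0,0,6,0,0],
    [2,-4,8,0,0],
    [4,-8.5,8,0,0],
    [6,-13,8,0,0],
    [8,-17.5,8,0,0],
    [10,-22,8,0,0],
    [12,-26.5,8,0,0],
    [14,-31,8,0,0],
    [15,-34.8,8,0,0],
    [15,-34.8,8,0,0],
    [15,-34.8,8,0,0],
    [15,-34.8,8,0,0]
  ]
}}

```text
clock: 3.95
position: [0.6092, -0.0324, 0.2264]
ee_rot: [-0.175, 3.136, 0.0]
force: [-0.8, 0.6, 0.0]
width: 0.006
```

```bash
python3 - <<'E'
from h import *
np.set_printoptions(precision=4,suppress=True)
o=arm.observe();pose=(o['position'],o['ee_rot']);print(pose,o['force'],o['width'])
im,d=snap('wrist','w2')
v,u=np.mgrid[0:384:2,0:512:2];P=pts('wrist',np.c_[u.ravel(),v.ravel()],d,pose=pose)
O=np.array([.6444,-.0294]);ex=np.array([.9936,.1134]);ey=np.array([-ex[1],ex[0]])
a=(P[:,:2]-O)@ex;b=(P[:,:2]-O)@ey
k=(a>-.12)&(a<0)&(abs(b)<.17)&(P[:,2]>.045)&(P[:,2]<.06)
print(k.sum())
for lo in np.arange(-.17,.17,.02):
    j=k&(b>lo)&(b<=lo+.02)
    if j.any(): print('b',lo.round(3),j.sum(),np.percentile(a[j],[5,50,95]))
bb=b[k];h,e=np.histogram(bb,np.arange(-.17,.171,.005));print(np.c_[e[:-1],h][h<5].T)
E
```

```text
(array([ 0.6092, -0.0324,  0.2264]), array([-0.1749,  3.1357,  0.0002])) [-0.8403  0.6146  0.0275] 0.005935998745335845
818
b -0.17 14 [-0.0619 -0.007  -0.0042]
b -0.15 61 [-0.0625 -0.0595 -0.0066]
b -0.13 60 [-0.0625 -0.0332 -0.0066]
b -0.11 63 [-0.0622 -0.0592 -0.0066]
b -0.09 62 [-0.0622 -0.059  -0.0066]
b -0.07 28 [-0.0621 -0.0331 -0.006 ]
b -0.05 48 [-0.0623 -0.0332 -0.007 ]
b -0.03 61 [-0.0622 -0.0588 -0.006 ]
b -0.01 50 [-0.0623 -0.0591 -0.0059]
b 0.01 58 [-0.0621 -0.0589 -0.0058]
b 0.03 51 [-0.0621 -0.0586 -0.0067]
b 0.05 24 [-0.0608 -0.057  -0.005 ]
b 0.07 53 [-0.0608 -0.057  -0.0053]
b 0.09 55 [-0.0608 -0.057  -0.0049]
b 0.11 57 [-0.0608 -0.0568 -0.0049]
b 0.13 60 [-0.0608 -0.0569 -0.0046]
b 0.15 13 [-0.0607 -0.0568 -0.0047]
[[-0.17  -0.165 -0.16  -0.06  -0.055 -0.05   0.045  0.05   0.055  0.155
   0.16   0.165]
 [ 1.     0.     0.     0.     0.     2.     4.     0.     0.     2.
   0.     0.   ]]
```

View pics/w2.png

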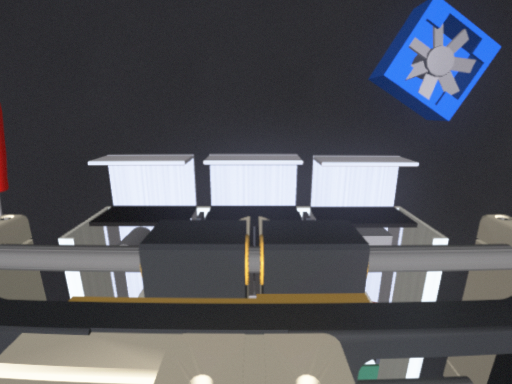

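The wrist view shows three lips in a row. The middle one spans columns 207–301 at row 158, and its tray is the one in line with the fan. The gap between lip and plate runs a = -58 to -6 mm and the finger is at -35 mm, well inside. Descending.

{"op": "carry_out", "data": {
  "plan": [
    [0.2,0,-4,0,0],
    [0.2,0,-8,0,0],
    [0.2,0,-10,0,0],
    [0.2,0,-11.5,0,0],
    [0.2,0,-12.7,0,0],
    [0.2,0,-12.7,0,0],
    [0.2,0,-12.7,0,0]
  ]
}}

```text
clock: 4.7
position: [0.6117, -0.0318, 0.1002]
ee_rot: [-0.177, 3.135, 0.0]
force: [0.6, -0.4, 0.5]
width: 0.006
```

{"op": "carry_out", "data": {
  "plan": [
    [-0.7,-0.08,0,0,0],
    [-1.3,-0.15,0,0,0],
    [-1.6,-0.18,0,0,0],
    [-2,-0.23,0,0,0],
    [-2.5,-0.28,0,0,0],
    [-3,-0.34,0,0,0],
    [-3.5,-0.4,0,0,0],
    [-4,-0.46,0,0,0],
    [-4.5,-0.51,0,0,0],
    [-5,-0.57,0,0,0],
    [-5,-0.57,0,0,0]
  ]
}}

```text
clock: 5.8
position: [0.5603, -0.0376, 0.0999]
ee_rot: [-0.176, 3.137, 0.0]
force: [0.1, -0.7, -0.9]
width: 0.003
```

```bash
python3 - <<'E'
from h import *
snap('scene','sc2'); print(arm.observe()['force'])
E
```

```text
[0.47430591 0.15599391 0.21654681]
```

View pics/sc2.png

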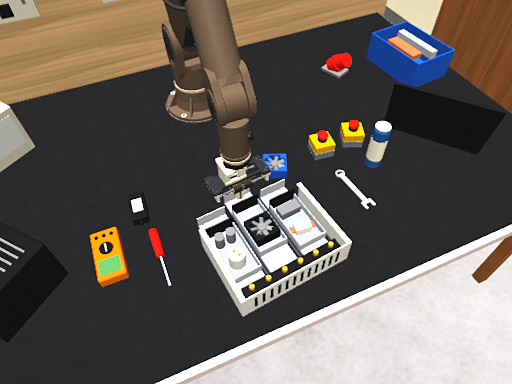

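The fan tray is coming out: the fan moved from (268,236) to (262,227), and the other trays are unchanged. Continuing.

{"op": "carry_out", "data": {
  "plan": [
    [-0.5,-0.06,0,0,0],
    [-1,-0.11,0,0,0],
    [-1.5,-0.17,0,0,0],
    [-2,-0.23,0,0,0],
    [-2.5,-0.28,0,0,0],
    [-3,-0.34,0,0,0],
    [-3.5,-0.4,0,0,0],
    [-4,-0.46,0,0,0],
    [-4.5,-0.51,0,0,0],
    [-5,-0.57,0,0,0],
    [-5.5,-0.63,0,0,0],
    [-6,-0.68,0,0,0],
    [-6.5,-0.74,0,0,0],
    [-7,-0.8,0,0,0],
    [-7.5,-0.86,0,0,0],
    [-7.8,-0.89,0,0,0],
    [-8,-0.91,0,0,0],
    [-8,-0.91,0,0,0]
  ]
}}

```text
clock: 7.65
position: [0.4835, -0.0464, 0.1005]
ee_rot: [-0.177, 3.13, -0.0]
force: [13.3, 3.1, -8.9]
width: 0.004
```

{"op": "carry_out", "data": {
  "plan": [
    [-0.5,-0.06,0,0,0],
    [-0.6,-0.07,0,0,0],
    [-0.6,-0.07,0,0,0],
    [-0.6,-0.07,0,0,0]
  ]
}}

```text
clock: 8.05
position: [0.4829, -0.0465, 0.1016]
ee_rot: [-0.177, 3.119, -0.0]
force: [19.7, 3.0, -13.2]
width: 0.005
```

```bash
python3 - <<'E'
from h import *
np.set_printoptions(precision=4,suppress=True)
o=arm.observe();pose=(o['position'],o['ee_rot']);print(o['force'],pose)
im,d=snap('wrist','w3')
v,u=np.mgrid[0:384:2,0:512:2];P=pts('wrist',np.c_[u.ravel(),v.ravel()],d,pose=pose)
O=np.array([.6444,-.0294]);ex=np.array([.9936,.1134]);ey=np.array([-ex[1],ex[0]])
a=(P[:,:2]-O)@ex;b=(P[:,:2]-O)@ey
k=(a>-.25)&(a<-.14)&(abs(b)<.05)&(P[:,2]>.045)&(P[:,2]<.062)
print(k.sum(),np.percentile(a[k],[5,25,50,75,95]))
E
```

```text
[ 19.7064   3.0309 -13.2299] (array([ 0.4829, -0.0465,  0.1016]), array([-0.1773,  3.1188, -0.0005]))
246 [-0.1781 -0.1777 -0.1775 -0.1771 -0.1726]
```

Rigid stop: the force rises without movement, and the lip is now about 118 mm out. Backing off within the gap, then lifting.

{"op": "carry_out", "data": {
  "plan": [
    [0.5,0.06,0,0,0],
    [1.2,0.14,0,0,0],
    [1.2,0.14,0,0,0],
    [1.2,0.14,2,0,0],
    [1.2,0.14,5,0,0],
    [1.2,0.14,9,0,0],
    [0,0,13,0,0],
    [-4,0,17,0,0],
    [-8,0,20,0,0],
    [-8,4,20,0,0],
    [-8,8,20,0,0],
    [-8,12,20,0,0],
    [-8,16,20,0,0],
    [-8,20,20,0,0],
    [-8,20,20,0,0]
  ]
}}

```text
clock: 9.6
position: [0.4017, 0.158, 0.3014]
ee_rot: [-0.188, 3.119, 0.002]
force: [0.1, -0.4, -0.4]
width: 0.006
```

```bash
python3 - <<'E'
from h import *
np.set_printoptions(precision=4,suppress=True)
im,d=snap('top','top2');snap('scene','sc3');print(arm.observe()['position'],arm.observe()['force'])
v,u=np.mgrid[95:300,180:315];P=pts('top',np.c_[u.ravel(),v.ravel()],d)
O=np.array([.6444,-.0294]);ex=np.array([.9936,.1134]);ey=np.array([-ex[1],ex[0]])
a=(P[:,:2]-O)@ex;b=(P[:,:2]-O)@ey
for n,c in(('fan',0),('cap',-.109),('fuse',.109)):
    k=(a>-.25)&(a<-.03)&(abs(b-c)<.04)&(P[:,2]>.047)&(P[:,2]<.06); print(n,k.sum(),np.percentile(a[k],[5,50,95]) if k.any() else '')
cv2.imwrite('pics/both.png',np.hstack([im[:,:,::-1],cv2.imread('pics/sc3.png')])[:, :][90:300,90:890])
E
```

```text
[0.4021 0.1534 0.3011] [-1.065  -0.3887 -0.8971]
fan 186 [-0.177  -0.0537 -0.0321]
cap 37 [-0.0631 -0.0617 -0.0586]
fuse 38 [-0.0616 -0.0596 -0.0571]
```

View pics/both.png

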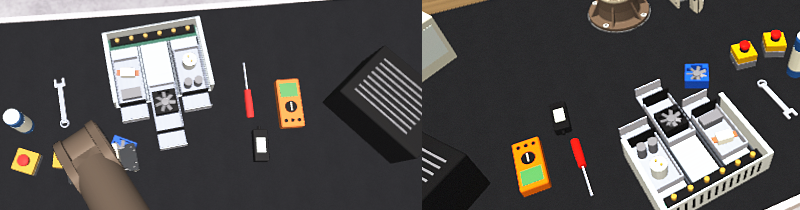

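The fan tray is out with the fan flat in it, and the other trays are home. One numeric check on lip travel and fan position before handing in.

```bash
python3 - <<'E'
from h import *
np.set_printoptions(precision=4,suppress=True)
O=np.array([.6444,-.0294]);ex=np.array([.9936,.1134]);ey=np.array([-ex[1],ex[0]])
v,u=np.mgrid[95:300,180:315]
for f,lo,hi in(('top1',-.09,-.04),('top2',-.21,-.15)):
    d=np.load(f'pics/{f}.npz')['d'];P=pts('top',np.c_[u.ravel(),v.ravel()],d)
    a=(P[:,:2]-O)@ex;b=(P[:,:2]-O)@ey
    k=(a>lo)&(a<hi)&(abs(b)<.04)&(P[:,2]>.045)&(P[:,2]<.062);print(f,k.sum(),'lip a',np.median(a[k]))
    k=(a>-.1)&(a<.16)&(abs(b)<.038)&(P[:,2]>.048)&(P[:,2]<.062)&(a>lo+.09)&(a<hi+.21)
    print('fan extents',np.percentile(a[k],[3,50,97]),np.median(b[k]),np.median(P[k,2]))
arm.sign_off()
E
```

```text
top1 38 lip a -0.06154978016596083
fan extents [0.0563 0.0934 0.1347] -0.0006037793081657492 0.054246342663774705
top2 39 lip a -0.17612734659644938
fan extents [-0.058  -0.0197  0.0219] 0.0022882319645423943 0.0543138978518668
the job is handed in; nothing more can be done
```

I pressed the stop button, drew the fan tray out to its stop, and handed the job in at about 10 s on the clock. `sign_off` reports no verdict.

- **Stop button:** I took the stop box nearer the base (0.557 m away, against 0.632 m for the other). I pressed it until it bottomed out, with 18 N at the wrist and the fingertip 81 mm above the bench, then let it up. I did not measure the button again afterwards.
- **Fan tray:** I hooked the closed fingers behind the middle tray's lip and drew it out until the force rose to 20 N with no more movement. The tray then stayed where it was while I backed off and lifted clear.
- **Fan:** It lies flat, its top at 54 mm as before. It is about 0.156 m behind the lip and 2 mm off the tray's middle, inside the limits. I did not touch it.
- **Everything else:** The other two lips are still level with home, and nothing else looked moved. The box I pressed was hidden by the arm in the last top view. The arm ended about 0.3 m up, clear of everything.

**Disagreement:** The lip travel came out at 115 mm from the top camera and about 118 mm from the wrist camera. The nominal travel is 120 mm and the pass mark 112 mm. I relied on the rigid stop to settle it.

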